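Shut the wall box and hold the try square in its corner

ROBOT

A 7-joint arm with a two-finger parallel gripper is mounted at the origin on the work surface. World frame = base frame: x ahead of the robot, y to its left, z up, the work surface at z = 0. Lengths are in m, angles in rad, forces in N, time in s.
With the tool pointing down it reaches from about 0.425 to 0.95 m from the base axis. Payload 4.7 kg.
Tool frame: the origin (TCP) lies midway between the tips of the shut fingers; the grasp point (between the pads) lies 19 mm behind it; z points along the fingers, x is the direction in which the jaws open and shut, and the axes are right-handed (so a half turn about z gives the same grasp; the last joint's range is limited). The gripper opens to 85 mm and grips with 20 to 120 N. Pads are 22 mm wide; open, the fingers measure 114 mm over their backs; the gripper's body (76 mm by 85 mm) begins 54 mm behind the grasp point. The pads swing forward as they close: fully open they stand 13 mm farther back than shut.
Start: joints at [-1.335, 0.469, -0.049, 1.532, 0.024, 1.141, -0.082], TCP at [0.177, 0.652, 0.231] pointing down, gripper open.
Joint ranges: [-2.59, 2.59], [-0.33, 1.99], [-1.39, 1.29], [0.1, 2.45], [-1.04, 4.18], [0.21, 1.99], [-2.66, 2.66]. Speed limits (rad/s): [2.57, 2.57, 3.14, 3.14, 3.14, 3.14, 3.14].

INTERFACE

Orientations are given as a unit quaternion [w, x, y, z].
In Python, from plant import get_state, grab_frame, close_job gives the robot as it stands. The module is installed in compiled form; this text tells all that it offers.
- The arm moves only by the tool apply_moves, never from a script. Its argument "steps" is a list of rows, each a list of 7 numbers: the opening, from 0 (shut) to 1 (fully open), then the shift along the world's x, y, z in mm, then the turn, a rotation vector about the world's x, y, z in degrees. A call has 1 to 12 rows; each row shifts and turns the commanded pose from where the row before left it; what a row does not reach is not made up. A row lasts 1/12 s, in which the tool goes at most 41.7 mm and 7.16 degrees, less where a joint would pass 70% of its speed; a pose out of reach is approached as far as the arm can. A call with a gripper value outside its range is refused whole. The fingers move at their own pace and stop on an object; "newtons" is the grip in N (left out, the last holds). Time passes only in rows, so rows that do not move let the fingers close. It gives the time, the measured TCP pose, the force and the opening at its end, in the units of the state.
- get_state(): the state, without advancing time (a new reading comes with each control period).
- grab_frame(name): name is "side" or "top" or "wrist"; returns a dict with "img" (384x512x3 uint8, red, green, blue), "z_map" (384x512 float32, m along the optical axis (not along the pixel's ray), 0 where there is no reading), "fovy" (degrees; the focal length in pixels is half the picture's height over the tangent of half this angle, whatever the lens; pixels are square), "cx", "cy" (the principal point, pixels), "origin" and "orientation" of the camera in the world. Camera axes: x right, y down, z forward; pixel columns grow to the right and rows downward; lengths in m; the calibration is good to about 2 mm. A picture is of the moment at which its call begins.
- close_job(): hands the job in, once; it reports no verdict.
The state is a dict: "time_s": time; "qpos": joint angles; "dq": joint speeds; "effort": joint torques, N m; "position": TCP position; "eef_rot": TCP orientation; "wrist_force": force on the tool from outside, world axes, zero at the start; "moment": the same for the moment, N m; "grip_width": finger opening in m.
Only numpy, scipy, OpenCV 4.12 (cv2) and the standard library are available. Lean on these libraries where they do the work, as an engineer would, in place of code of your own. Each camera call takes 0.05 s, during which the arm holds its last target.

TASK

Slide the lid of the wooden wall box fully home against its tall backboard. Then fetch the try square and, keeping it upright, press it into the corner between lid and backboard, roughly midway across the lid, firmly down and firmly inwards, so that the stock lies flat on the lid and the blade's edge lies flat against the backboard. Finish like that, still gripping the square and pressing it both ways, with nothing else on the bench disturbed.

Things in the scene. Friction and masses are not known exactly. Their poses are not given: they have to be found in the camera images.
- box: wooden box screwed to the bench, 120 wide (its x) by 220 long (its y), walls 60 mm high, compartment open at the top; origin at the centre of its underside, z up. The tall backboard closes its +y end. Along both long sides, outside the lid, guide rails (|x| from 47 to 60 mm) stand up to 72 mm above the bench. It does not move.
- backboard: upright board 120 wide, 12 thick, 200 mm high at the box's +y end, fixed to the box; origin at the middle of the lower edge of the face that looks along the box's -y over the lid; axes as the box.
- lid (a joint): travel of the box's flat grey-painted lid (m): 0 fully shut (lid's end at the backboard), grows to 0.13 as the lid is pulled towards the box's -y. It starts 50 to 100 mm open, sliding friction about 2 N plus slight damping, stays where left. The lid is 102 wide (x) by 220 long (y) by 8 mm thick, its top 68 mm above the bench; near its -y end it carries a grey pull bar 70 (x) by 20 (y) by 18 mm high, top 86 mm above the bench. When open, the lid's -y end overhangs the box.
- pull (a point): top centre of the lid's pull bar; 18 mm above the lid's top face, 25 mm from the lid's -y end; with the lid shut it lies 195 mm along -y from the corner point.
- corner (a point): point on the inner corner line where the shut lid's top face meets the backboard's face, midway across the lid (68 mm above the bench); axes as the box: y points into the backboard, z up.
- square: try square, about 0.28 kg, standing upright on the bench on its stock, loose. Dark wooden stock with brass sole: 26 thick (its x) by 130 long (y) by 34 mm high; at its +y end a steel blade rises, 6 thick (x), 36 wide (y), its top 160 mm above the stock's underside; the blade's outer edge is flush with the stock's +y end face. Origin at the centre of the stock's underside, z up. Its heading starts up to 0.85 rad from the box's.
- heel (a point): outer corner of the square: underside of the stock at its +y end, 65 mm from the origin along +y.
- toe (a point): underside of the stock at its other end, 65 mm from the origin along -y.
- tip (a point): top of the blade's outer edge, 160 mm straight above the heel.
- stock_grip (a point): a good place to grip the stock across its 26 mm thickness from above: 20 mm from the origin along -y, 20 mm above the underside; 49 mm clear of the blade's inner edge.
- screwdriver: screwdriver lying on the bench, bystander; its origin is under the middle of the tool.
- glue: white glue bottle, 56 diameter, 150 mm tall, standing, bystander; origin at the centre of its underside.
- jar: glass jar with a steel cap, 70 diameter, 85 mm tall, bystander; origin at the centre of its underside.
- offcut: wood offcut 90 x 45 x 28 mm lying on the bench, bystander; origin at the centre of its underside.
- tape: grey tape measure 65 x 32 x 60 mm, standing, bystander; origin at the centre of its underside.
- hammer: hammer lying on the bench, bystander; origin under the middle of the tool.

How it is judged:
On the way, in this order (a step that is already met when the one before it is completed fails the run):
1. the lid is slid fully shut (value of joint lid below 0.004 m), for 0.2 s.
2. the square is lifted clear of the bench (height (world z) of square above 0.03 m), for 0.2 s.
At the end, for the whole second after the job is handed in: Lid shut within 4 mm; square upright and facing the board (0.05, 0.06 rad), within 35 mm of mid-lid; heel within 2.5, blade tip 4.5 mm of the board; heel within 3, toe 3.5 mm of the lid; pressing board over 2 N and lid over 4.5 N; gripped (over 3 N), still (under 20 mm/s) (value of joint lid below 0.004 m and y of heel in the frame of corner above -0.0025 m and y of tip in the frame of corner above -0.0045 m and z of heel in the frame of corner between -0.004 and 0.003 m and z of toe in the frame of corner below 0.0035 m and x of heel in the frame of corner between -0.035 and 0.035 m and angle between the z axis of square and the z axis of box, either way round below 0.05 rad and angle between the y axis of square and the y axis of box, either way round below 0.06 rad and contact force between square and backboard above 2 N and contact force between square and box above 4.5 N and contact force between the fingers and square above 3 N and linear speed of square below 0.02 m/s); the arm keeps its last pose, push and grip.
It fails at once if another thing on the bench is moved more than 40 mm (distance of any of screwdriver, glue, jar, offcut, tape, hammer from where it was at the start of the episode above 0.04 m).
It fails at once if the square is tipped over (beyond 0.6 rad) (angle between square's own z axis and vertical above 0.6 rad).
It also fails if it takes over 61 s, if anything falls off the work surface, if the arm or the gripper's body presses on something with over 40 N, if the wrist force passes 120 N, or if a joint passes its speed limit or range.

## Working session

There is one attempt and no reset: what is moved stays moved. The work goes in short steps, Python scripts to look and compute and a tool call to move; the robot and the scene stay as the last step left them, time stands still between calls to the robot, and variables do not carry over. Pictures are saved under pics/ and viewed, and the job is handed in when it is done.

Besides the shell and the picture viewer there is one more tool, called after "Request:" as name(argument=value, ...) on one line, values as JSON. apply_moves: Moves the arm, as the interface text tells. Its arguments: {"type":"object","properties":{"steps":{"type":"array"},"newtons":{"type":"number"}},"required":["steps"]}

```bash
mkdir -p pics; cat > h.py <<'E'
import numpy as np, cv2
from plant import get_state, grab_frame, close_job
from scipy.spatial.transform import Rotation as R
def save(n,fn):
    f=grab_frame(n); cv2.imwrite('pics/'+fn+'.png',f['img'][:,:,::-1]); np.savez('pics/'+fn+'.npz',**f); return f
def load(fn): 
    d=np.load('pics/'+fn+'.npz'); return {k:d[k] for k in d.files}
def cam(f):
    q=np.array(f['orientation'],float)
    M=R.from_quat([q[1],q[2],q[3],q[0]]).as_matrix() if q.size==4 else q
    return M,np.array(f['origin'],float),(f['img'].shape[0]/2)/np.tan(np.radians(float(f['fovy']))/2)
def cloud(f):
    M,o,F=cam(f); z=f['z_map'].astype(float); v,u=np.indices(z.shape)
    p=np.stack([(u-f['cx'])/F*z,(v-f['cy'])/F*z,z],-1)
    P=p@M.T+o; P[z==0]=np.nan; return P
def ray(f,u,v,h):
    M,o,F=cam(f); d=M@np.array([(u-f['cx'])/F,(v-f['cy'])/F,1]); return o+d*(h-o[2])/d[2]
def proj(f,p):
    M,o,F=cam(f); c=(np.asarray(p)-o)@M; return c[...,0]/c[...,2]*F+f['cx'],c[...,1]/c[...,2]*F+f['cy']
E
python3 - <<'E'
from h import *
for n in ['side','top','wrist']:
    f=save(n,n+'0'); print(n,f['origin'],f['orientation'],f['fovy'],f['cx'],f['cy'],(f['z_map']==0).mean())
print(get_state())
E
```

```text
side [0.43828966 0.85134814 0.81328262] [ 0.02880668 -0.06205995  0.9028208  -0.42453897] 56.32389950489223 258.6692379537303 196.6160883616897 0.004150390625
top [ 0.41757827 -0.004522    1.13304988] [-0.04556528  0.70636107 -0.70524492  0.04009298] 56.618868283103716 256.71988709170887 191.05511120456651 0.0037129720052083335
wrist [0.10684008 0.67021212 0.37349015] [0.11260121 0.78609054 0.60180742 0.08491444] 66.36830124609507 256.21986960894515 185.40036235042575 0.0043182373046875
{'time_s': 0.15, 'qpos': array([-1.3349058 ,  0.46930914, -0.04860789,  1.53338314,  0.02408563,
        1.1410149 , -0.08229898]), 'dq': array([ 0.00010369, -0.00122205,  0.00022854, -0.00541569,  0.00038275,
        0.00085643, -0.00114407]), 'effort': array([ 7.20481930e-04, -5.10766625e+01, -4.67188144e-02, -2.37979299e+01,
        1.07994999e-02,  5.34249499e-03, -3.61576113e-06]), 'position': array([0.17650933, 0.6510633 , 0.23048223]), 'eef_rot': array([ 4.75944032e-04,  7.94253132e-01,  6.07586518e-01, -5.98870553e-04]), 'wrist_force': array([0.43150488, 0.38345177, 0.52862303]), 'moment': array([ 0.01289061,  0.0026173 , -0.01995957]), 'grip_width': 0.08568133777780167}
```

View pics/side0.png

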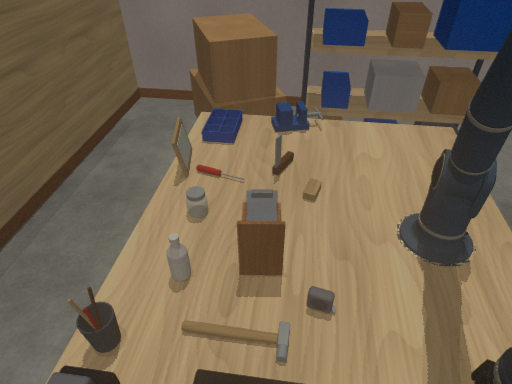

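View pics/top0.png

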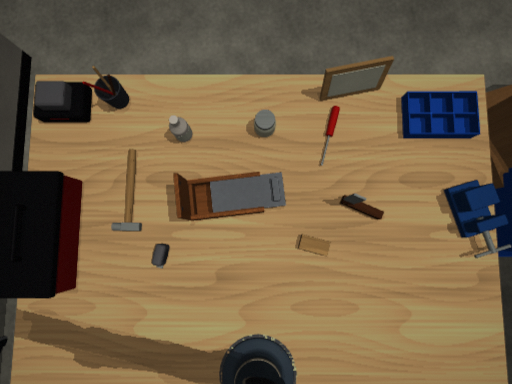

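View pics/wrist0.png

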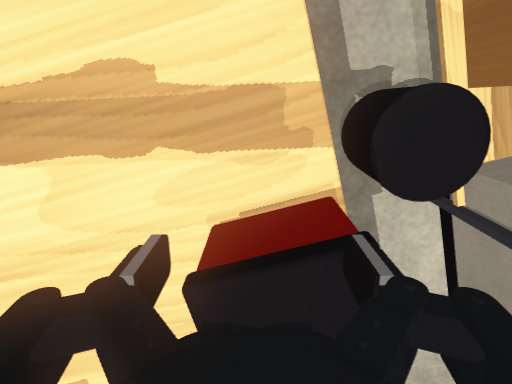

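The top view shows the box with its backboard at about (183,196), the lid to its right with the pull bar at (275,189), and the square at (362,206). The robot base is at the bottom, so up in the picture is +x and left is +y. Next I measure from the depth and colour data.

```bash
python3 - <<'E'
from h import *
f=load('top0'); P=cloud(f); hsv=cv2.cvtColor(f['img'],cv2.COLOR_RGB2HSV)
big=cv2.resize(f['img'][150:260,150:410],None,fx=3,fy=3,interpolation=cv2.INTER_CUBIC); cv2.imwrite('pics/topcrop.png',big[:,:,::-1])
z=P[...,2]
print('bench z',np.nanmedian(z[220:300,350:450]), np.nanmedian(z[280:320,150:200]))
for u,v in [(230,193),(240,190),(275,189),(183,196),(362,206),(350,198),(375,212),(200,196),(260,210),(313,245),(179,128),(264,123)]:
    print((u,v),P[v,u].round(4),hsv[v,u])
E
```

```text
bench z -0.0001503407468623763 8.584986130366623e-05
(230, 193) [0.5413 0.0842 0.0684] [105  11  89]
(240, 190) [0.5502 0.0541 0.0697] [105   6  86]
(275, 189) [ 0.5515 -0.0504  0.0845] [98 11 91]
(183, 196) [0.5237 0.2089 0.1457] [ 12 184  47]
(362, 206) [ 0.5053 -0.3202  0.0354] [ 11 189  58]
(350, 198) [ 0.5228 -0.2661  0.1058] [30  7 39]
(375, 212) [ 0.4869 -0.3597  0.0345] [ 11 182  59]
(200, 196) [0.5384 0.1843 0.01  ] [ 12 180  99]
(260, 210) [ 0.4899 -0.0061  0.0726] [ 12 181 107]
(313, 245) [ 0.3859 -0.1688  0.0264] [ 17 141 134]
(179, 128) [0.7298 0.2339 0.1104] [ 19  34 119]
(264, 123) [ 0.7532 -0.0179  0.0847] [ 36  11 112]
```

View pics/topcrop.png

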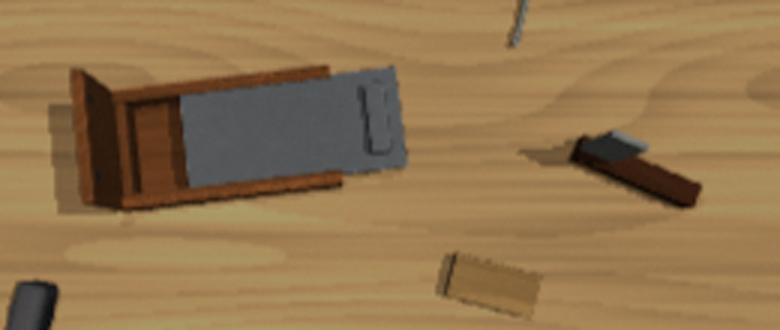

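```bash
python3 - <<'E'
from h import *
f=load('top0'); P=cloud(f); z=P[...,2]; hsv=cv2.cvtColor(f['img'],cv2.COLOR_RGB2HSV)
def rect(m,name,noisy=True):
    q=P[m][:,:2].astype(np.float32); r=cv2.minAreaRect(q); 
    b=cv2.boxPoints(r); print(name,len(q),'c',np.round(r[0],4),'size',np.round(r[1],4),'ang',r[2]); print(b.round(4).tolist(), 'zmed',np.nanmedian(z[m]))
def rectray(mask,h,name):
    n,l,s,_=cv2.connectedComponentsWithStats(mask.astype(np.uint8)); k=1+np.argmax(s[1:,4])
    c=max(cv2.findContours((l==k).astype(np.uint8),cv2.RETR_EXTERNAL,cv2.CHAIN_APPROX_NONE)[0],key=len)[:,0]
    w=np.array([ray(f,u,v,h)[:2] for u,v in c]); r=cv2.minAreaRect(w.astype(np.float32)); print('RAY',name,len(c),np.round(r[0],4),np.round(r[1],4),round(r[2],2),cv2.boxPoints(r).round(4).tolist()); return l==k
reg=np.zeros(z.shape,bool); reg[165:225,165:295]=1
lid=reg&(hsv[...,1]<60)&(z>.05)&(z<.1)
rectray(lid,.068,'lid'); 
bar=lid&(z>.08); rectray(bar,.086,'bar')
# rails + walls region brown, z .065-.08
bt=reg&(z>.185); rect(bt,'boardtop')
# backboard face: brown z .08-.19
bf=reg&(z>.08)&(z<.185)&(hsv[...,1]>100)
q=P[bf]; c=q.mean(0); 
for _ in range(5):
    c=q.mean(0); n=np.linalg.svd(q-c)[2][2]; d=(q-c)@n; q=q[abs(d)<.004]
print('face',len(q),c.round(4),n.round(4),'ang',np.degrees(np.arctan2(n[1],n[0])),d.std())
sq=np.zeros(z.shape,bool); sq[185:225,330:395]=1
st=sq&(hsv[...,1]>150)&(z>.025)&(z<.045); rect(st,'stock'); rectray(st,.034,'stock')
bl=sq&(z>.05); rect(bl,'blade'); rect(sq&(z>.14),'bladetop')
rail=reg&(hsv[...,1]>100)&(z>.066)&(z<.078); q=P[rail]; 
rect(rail,'rail')
print(P[190:194,345:356].round(3)[...,2])
E
```

```text
RAY lid 203 [0.5418 0.0329] [0.1008 0.2188] 7.14 [[0.4781999886035919, 0.13519999384880066], [0.5054000020027161, -0.08190000057220459], [0.605400025844574, -0.06930000334978104], [0.5782999992370605, 0.1476999968290329]]
RAY bar 56 [ 0.5509 -0.0512] [0.0692 0.0199] 6.89 [[0.5153999924659729, -0.045499999076128006], [0.517799973487854, -0.06520000100135803], [0.5864999890327454, -0.05689999833703041], [0.5841000080108643, -0.03720000013709068]]
boardtop 253 c [0.5203 0.2138] size [0.1204 0.0128] ang 6.76594352722168
[[0.45969998836517334, 0.21310000121593475], [0.4611999988555908, 0.20029999315738678], [0.5807999968528748, 0.21449999511241913], [0.5792999863624573, 0.2272000014781952]] zmed 0.19953256556811416
face 305 [0.5192 0.2081 0.1349] [ 1.178e-01 -9.930e-01 -9.000e-04] ang -83.2342636254493 0.0004847546204527275
stock 295 c [ 0.5023 -0.3208] size [0.1286 0.0268] ang 66.99263000488281
[[0.46480000019073486, -0.3747999966144562], [0.4894999861717224, -0.38530001044273376], [0.5397999882698059, -0.2669000029563904], [0.5151000022888184, -0.2563999891281128]] zmed 0.03375258549698
[... 677 characters left out ...]
018119812, -0.2630000114440918], [0.5252000093460083, -0.2603999972343445]] zmed 0.15798422055519062
rail 661 c [0.5337 0.0994] size [0.1202 0.2203] ang 6.8953471183776855
[[0.4607999920845032, 0.20160000026226044], [0.487199991941452, -0.01720000058412552], [0.6065999865531921, -0.0027000000700354576], [0.5800999999046326, 0.2160000056028366]] zmed 0.07214039592087484
[[-0.004 -0.     0.001  0.     0.     0.001  0.002  0.001  0.003  0.002
   0.001]
 [ 0.     0.001 -0.001  0.003 -0.     0.001 -0.001 -0.001  0.002 -0.001
   0.   ]
 [-0.001 -0.001  0.002  0.001  0.    -0.001  0.001  0.001 -0.001 -0.004
   0.001]
 [-0.     0.001 -0.002 -0.004  0.    -0.002  0.002  0.002  0.    -0.003
  -0.   ]]
```

Box yaw is +6.8°, with the corner at about (0.5206, 0.2082, 0.068) and the lid about 66 mm open. The square's yaw is −22.9° with the blade end nearest the box. All the measured sizes match the given ones to within 1–2 mm. I'll go to the lid first with the fingers shut.

Request:
apply_moves(steps=[[0,0,0,35,0,0,0],[0,0,0,35,0,0,0],[0,27,-25,0,0,0,-6.8],[0,27,-25,0,0,0,-6.8],[0,27,-25,0,0,0,-6.8],[0,27,-25,0,0,0,-6.8],[0,27,-25,0,0,0,-6.8],[0,27,-25,0,0,0,-6.8],[0,27,-25,0,0,0,-6.8],[0,27,-25,0,0,0,-6.8],[0,27,-25,0,0,0,-6.8],[0,27,-25,0,0,0,-6.8]], newtons=40)

```text
time_s: 1.15
position: [0.4475, 0.4, 0.3012]
eef_rot: [-0.0, 0.998, 0.057, -0.0]
wrist_force: [0.2, 0.6, -0.1]
grip_width: -0.0002
```

Request:
apply_moves(steps=[[0,9,-40,0,0,0,0],[0,9,-40,0,0,0,0],[0,9,-40,0,0,0,0],[0,9,-40,0,0,0,0],[0,9,-40,0,0,0,0],[0,9,-40,0,0,0,0],[0,9,-40,0,0,0,0],[0,9,-40,0,0,0,0],[0,9,-40,0,0,0,0],[0,9,-40,-10,0,0,0],[0,9,-40,-20,0,0,0],[0,8,-52,-20,0,0,0]])

```text
time_s: 2.15
position: [0.5509, -0.0745, 0.2578]
eef_rot: [-0.0, 0.998, 0.06, 0.0]
wrist_force: [0.0, 1.1, 0.0]
grip_width: 0.0
```

Request:
apply_moves(steps=[[0,0,0,-35,0,0,0],[0,0,0,-35,0,0,0],[0,0,0,-35,0,0,0],[0,0,0,-30,0,0,0],[0,0,0,-15,0,0,0],[0,0,0,0,0,0,0]])

```text
time_s: 2.65
position: [0.5476, -0.0725, 0.1046]
eef_rot: [-0.0, 0.998, 0.06, -0.004]
wrist_force: [-0.0, -0.1, 1.2]
grip_width: -0.0002
```

Request:
apply_moves(steps=[[0,3,-20,0,0,0,0],[0,0,0,0,0,0,0],[0,0,0,0,0,0,0]])

```text
time_s: 2.9
position: [0.5543, -0.0941, 0.1096]
eef_rot: [0.0, 0.998, 0.058, 0.001]
wrist_force: [-0.6, 0.1, 0.4]
grip_width: -0.0001
```

```bash
python3 - <<'E'
from h import *
save('wrist','w1'); f=save('top','t1'); cv2.imwrite('pics/t1c.png',cv2.resize(f['img'][120:260,150:410],None,fx=3,fy=3)[:,:,::-1]); s=get_state(); print(s['position'],s['eef_rot'],s['wrist_force'],s['dq'])
E
```

```text
[ 0.55417502 -0.09243463  0.10934311] [-3.02859377e-04  9.98216503e-01  5.96911280e-02  8.31637138e-04] [-0.43554302  0.2513607   0.3729217 ] [-0.0075143   0.00132286 -0.00974684  0.00556494  0.00014751 -0.00183435
  0.00226804]
```

View pics/w1.png

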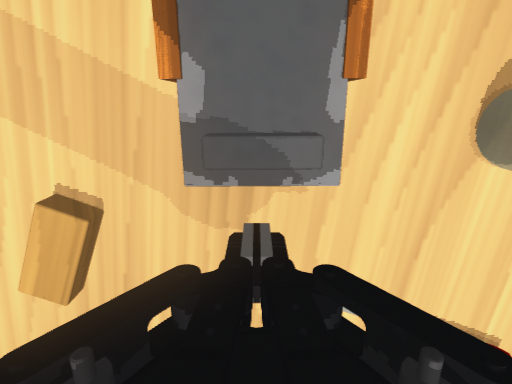

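View pics/t1c.png

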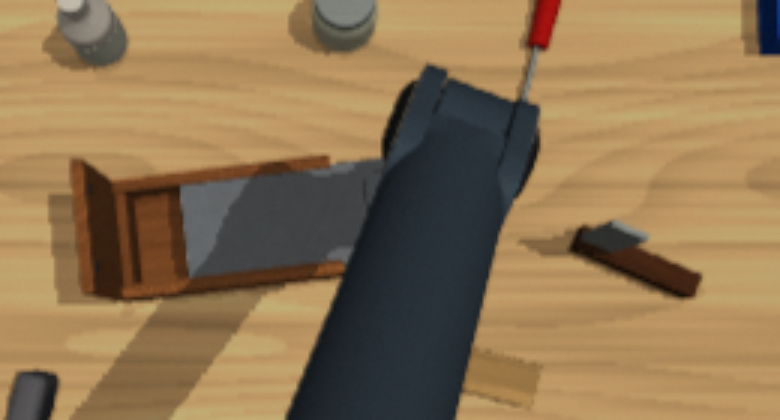

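The wrist picture shows the shut fingertips at (257,228), just behind the lid edge and pull bar (bar at about (263,150)) and lined up with its middle. I'll lower behind the bar and push.

Request:
apply_moves(steps=[[0,0,0,-20,0,0,0],[0,0,0,-13,0,0,0],[0,0,0,0,0,0,0],[0,-0.9,8,0,0,0,0],[0,-0.9,8,0,0,0,0],[0,-0.9,8,0,0,0,0],[0,-0.9,8,0,0,0,0],[0,-0.9,8,0,0,0,0],[0,-0.9,8,0,0,0,0]])

```text
time_s: 3.75
position: [0.5487, -0.0445, 0.0761]
eef_rot: [0.0, 0.998, 0.06, 0.001]
wrist_force: [0.3, -2.7, 1.6]
grip_width: -0.0004
```

Request:
apply_moves(steps=[[0,-0.9,8,0,0,0,0],[0,-0.9,8,0,0,0,0],[0,-0.9,6,0,0,0,0],[0,-0.6,4,0,0,0,0],[0,-0.4,3,0,0,0,0],[0,0,0,0,0,0,0]])

```text
time_s: 4.25
position: [0.5443, -0.0148, 0.0752]
eef_rot: [-0.0, 0.998, 0.06, -0.0]
wrist_force: [-0.4, 0.3, 0.4]
grip_width: -0.0001
```

Request:
apply_moves(steps=[[0,-0.4,3,0,0,0,0],[0,-0.4,3,0,0,0,0],[0,-0.4,3,0,0,0,0],[0,-0.2,2,0,0,0,0],[0,0,0,0,0,0,0]])

```text
time_s: 4.67
position: [0.5432, -0.0075, 0.0753]
eef_rot: [0.002, 0.998, 0.059, 0.0]
wrist_force: [0.8, -6.8, -0.7]
grip_width: 0.0002
```

Request:
apply_moves(steps=[[0,-0.2,2,0,0,0,0],[0,-0.2,2,0,0,0,0],[0,0,0,0,0,0,0],[0,0,0,0,0,0,0]])

```text
time_s: 5.0
position: [0.5431, -0.0073, 0.0754]
eef_rot: [0.004, 0.998, 0.057, 0.001]
wrist_force: [2.0, -13.4, -2.4]
grip_width: 0.0
```

The lid is against its stop: the TCP stays put while the force rises to 13 N. I'll back off and head over to the square, opening the gripper on the way.

Request:
apply_moves(steps=[[0,2,-16,0,0,0,0],[0,1,-10,20,0,0,0],[0,0,0,40,0,0,0],[0.3,0,0,40,0,0,0],[0.8,0,0,40,0,0,0],[0.8,-7,-38,10,0,0,-4.2],[0.8,-7,-38,0,0,0,-4.2],[0.8,-7,-38,0,0,0,-4.2],[0.8,-7,-38,0,0,0,-4.2],[0.8,-7,-38,0,0,0,-4.2],[0.8,-7,-38,0,0,0,-4.2],[0.8,-7,-38,0,0,0,-4.2]])

```text
time_s: 6.0
position: [0.4961, -0.2933, 0.2252]
eef_rot: [-0.001, 0.98, -0.197, -0.0]
wrist_force: [0.5, 0.8, 0.1]
grip_width: 0.0683
```

Request:
apply_moves(steps=[[0.8,0,-20,0,0,0,0],[0.8,0,0,0,0,0,0],[0.8,0,0,0,0,0,0]])

```text
time_s: 6.25
position: [0.4961, -0.3132, 0.2249]
eef_rot: [-0.001, 0.98, -0.197, -0.001]
wrist_force: [0.2, 1.3, -0.1]
grip_width: 0.0684
```

```bash
python3 - <<'E'
from h import *
save('wrist','w2'); f=save('top','t2'); cv2.imwrite('pics/t2c.png',cv2.resize(f['img'][120:260,150:410],None,fx=3,fy=3)[:,:,::-1]); s=get_state(); print(s['position'],s['eef_rot'],s['wrist_force'],s['dq'])
q=s['eef_rot']; print('yaw',2*np.degrees(np.arctan2(q[2],q[1])))
P=cloud(f); z=P[...,2]; hsv=cv2.cvtColor(f['img'],cv2.COLOR_RGB2HSV)
reg=np.zeros(z.shape,bool); reg[165:225,165:295]=1
bar=reg&(hsv[...,1]<60)&(z>.08)&(z<.095); r=cv2.minAreaRect(P[bar][:,:2].astype(np.float32)); print('bar',r)
f=load('w2'); P=cloud(f); hsv=cv2.cvtColor(f['img'],cv2.COLOR_RGB2HSV); z=P[...,2]
m=(hsv[...,1]>150)&(z>.025)&(z<.042)&(abs(P[...,0]-.5)<.08)&(abs(P[...,1]+.32)<.09)
r=cv2.minAreaRect(P[m][:,:2].astype(np.float32)); print('stock wrist',m.sum(),r,cv2.boxPoints(r).tolist())
E
```

```text
[ 0.49719569 -0.31099534  0.22482857] [-1.02359248e-03  9.80874591e-01 -1.94637444e-01 -5.04868857e-04] [ 0.63014756 -0.44427318  0.1575756 ] [-0.0132664  -0.00631519 -0.00481421  0.00072622  0.00332088 -0.00343382
  0.00267133]
yaw -22.44710452847306
bar ((0.5437944531440735, 0.014566350728273392), (0.07020771503448486, 0.019686751067638397), 6.56492280960083)
stock wrist 1701 ((0.502993106842041, -0.32265180349349976), (0.12984155118465424, 0.02629913203418255), 67.24346160888672) [[0.4657547175884247, -0.3774324953556061], [0.4900066554546356, -0.3876053988933563], [0.540231466293335, -0.26787111163139343], [0.515979528427124, -0.2576982080936432]]
```

View pics/w2.png

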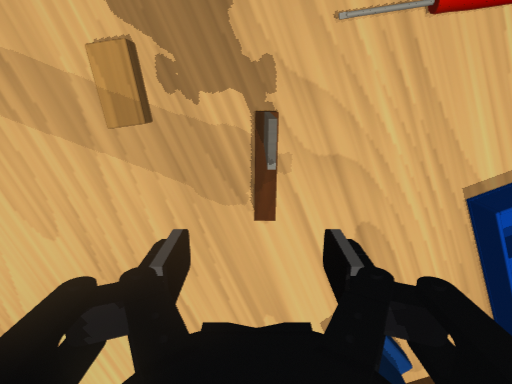

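View pics/t2c.png

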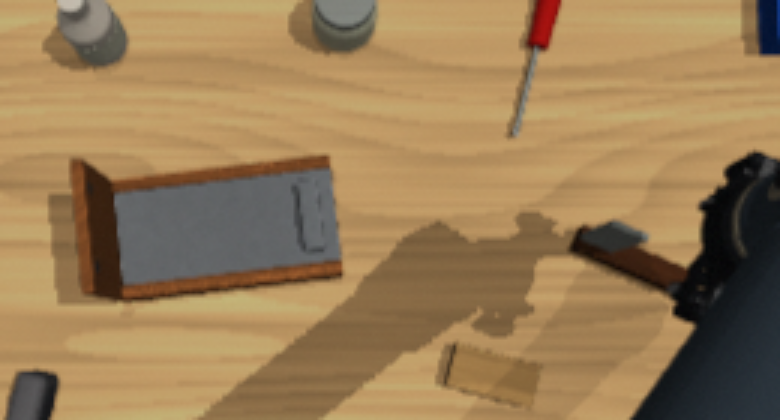

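The top view shows the lid end flush at the backboard, and the bar measures (0.5438, 0.0146) against a predicted (0.5436, 0.0146), so the lid is shut. The wrist view shows the stock at (265,165), parallel to the fingers. I'll descend over stock_grip, about (0.495, −0.340).

Request:
apply_moves(steps=[[0.8,-2,-28,0,0,0,-0.4],[0.8,0,0,-35,0,0,0],[0.8,0,0,-35,0,0,0],[0.8,0,0,-35,0,0,0],[0.8,0,0,-35,0,0,0],[0.8,0,0,-20,0,0,0],[0.8,0,0,-5,0,0,0],[0.8,0,0,0,0,0,0]])

```text
time_s: 7.02
position: [0.4947, -0.3386, 0.059]
eef_rot: [-0.001, 0.98, -0.198, -0.002]
wrist_force: [0.5, 0.5, 0.1]
grip_width: 0.0682
```

```bash
python3 - <<'E'
from h import *
save('wrist','w3'); f=save('side','s3'); cv2.imwrite('pics/s3c.png',cv2.resize(f['img'][100:260,200:360],None,fx=3.5,fy=3.5)[:,:,::-1])
for i in range(1): s=get_state(); print(s['position'],s['wrist_force'])
q=s['eef_rot']; print('yaw',2*np.degrees(np.arctan2(q[2],q[1])))
E
```

```text
[ 0.49596912 -0.34079857  0.06165773] [ 0.45639752  0.67483236 -0.37838069]
yaw -22.896094809830906
```

View pics/w3.png

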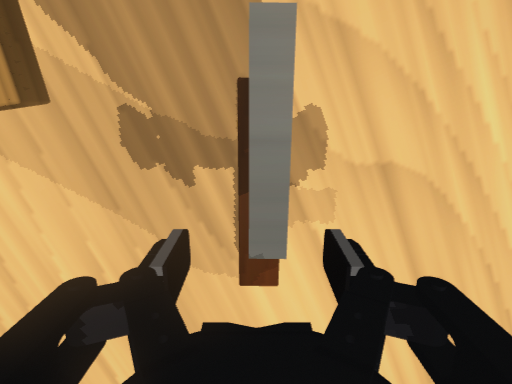

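View pics/s3c.png

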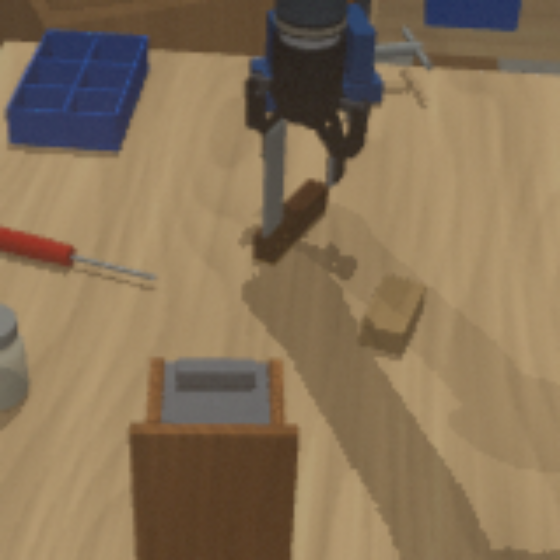

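The wrist view shows the stock (toe end at u≈259) centred between the fingers (about 257), and the side view shows the blade clear of the gripper body. I'll finish the descent.

Request:
apply_moves(steps=[[0.8,0,0,-15,0,0,0],[0.8,0,0,-12,0,0,0],[0.8,0,0,-10,0,0,0],[0.8,0,0,-8,0,0,0],[0.8,0,0,-6,0,0,0],[0.8,0,0,-4,0,0,0],[0.8,0,0,0,0,0,0]])

```text
time_s: 7.7
position: [0.4944, -0.3408, 0.0046]
eef_rot: [-0.0, 0.98, -0.199, -0.001]
wrist_force: [-0.0, 0.8, 0.4]
grip_width: 0.0686
```

Request:
apply_moves(steps=[[0.3,0,0,0,0,0,0],[0,0,0,0,0,0,0],[0,0,0,0,0,0,0],[0,0,0,0,0,0,0],[0,0,0,0,0,0,0],[0,0,0,0,0,0,0]], newtons=60)

```text
time_s: 8.2
position: [0.4952, -0.3415, 0.006]
eef_rot: [0.0, 0.98, -0.199, 0.001]
wrist_force: [0.5, -0.7, 4.0]
grip_width: 0.025
```

Gripped: 25 mm opening on the 26 mm stock. Lifting, then turning to the box heading.

Request:
apply_moves(steps=[[0,0,0,6,0,0,0],[0,0,0,12,0,0,0],[0,0,0,20,0,0,0],[0,0,0,25,0,0,0],[0,0,0,25,0,0,0],[0,0,0,25,0,0,0],[0,0,0,20,0,0,0],[0,0,0,7,0,0,0],[0,0,0,0,0,0,0]], newtons=80)

```text
time_s: 8.95
position: [0.4954, -0.3416, 0.1475]
eef_rot: [0.0, 0.98, -0.199, 0.002]
wrist_force: [1.9, -0.8, -3.1]
grip_width: 0.0244
```

```bash
python3 - <<'E'
from h import *
save('wrist','w4'); f=save('side','s4'); cv2.imwrite('pics/s4c.png',cv2.resize(f['img'][60:260,200:360],None,fx=3,fy=3)[:,:,::-1])
s=get_state(); print(s['position'],s['wrist_force'],s['moment'],s['grip_width'])
E
```

```text
[ 0.4942433  -0.34025203  0.14464394] [-0.29127022 -0.12903189 -2.085641  ] [-0.11352759  0.08016257  0.0053432 ] 0.02532070618140827
```

View pics/s4c.png

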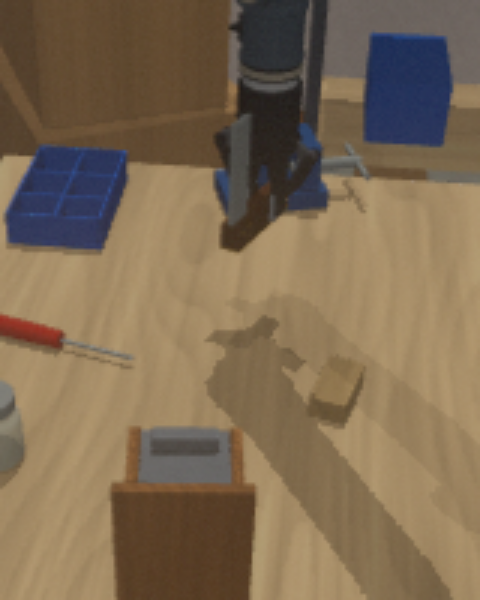

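View pics/w4.png

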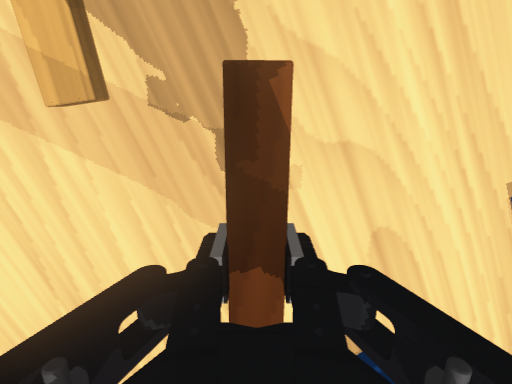

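The square hangs clear in the grip. The wrist view shows the stock at (258,190), straight between the pads. I'll check its pitch from the depth map.

```bash
cat >> h.py <<'E'
def stockfit(f,tcp):
    P=cloud(f); hsv=cv2.cvtColor(f['img'],cv2.COLOR_RGB2HSV); sub=P
    v,u=np.indices(P.shape[:2])
    m=(u>210)&(u<300)&(v<260)&(hsv[...,1]>120)&(abs(P[...,2]-tcp[2]-.03)<.03)&(np.linalg.norm(P[...,:2]-tcp[:2],axis=-1)<.11)
    q=P[m]
    for _ in range(4):
        c=q.mean(0); V=np.linalg.svd(q-c,full_matrices=False)[2]; d=(q-c)@V[2]; q=q[abs(d)<.003]
    n=V[2]*np.sign(V[2][2]); r=cv2.minAreaRect(q[:,:2].astype(np.float32))
    print('stock top: n',len(q),'c',c.round(4),'normal',n.round(4),'rect',np.round(r[0],4),np.round(r[1],4),round(r[2],2), cv2.boxPoints(r).round(4).tolist())
    return c,n,q
E
python3 - <<'E'
from h import *
f=load('w4'); stockfit(f,np.array([.4945,-.3408,.146]))
E
```

```text
stock top: n 12896 c [ 0.5136 -0.2966  0.1758] normal [-5.e-04  3.e-03  1.e+00] rect [ 0.512  -0.3003] [0.0819 0.0264] 66.37 [[0.48350000381469727, -0.33250001072883606], [0.5076000094413757, -0.34310001134872437], [0.5404999852180481, -0.26809999346733093], [0.5163000226020813, -0.2574999928474426]]
```

Level within 0.003 rad, the sole 4 mm below the TCP, and the heel 85 mm from the TCP, all as expected. Now to carry it to the box.

Request:
apply_moves(steps=[[0,3,20,0,0,0,1.5],[0,3,34,0,0,0,2.5],[0,4,34,0,0,0,2.5],[0,4,34,0,0,0,2.5],[0,4,34,0,0,0,2.5],[0,4,34,0,0,0,2.5],[0,4,34,0,0,0,2.5],[0,4,34,0,0,0,2.5],[0,4,34,0,0,0,2.5],[0,4,34,0,0,0,2.5],[0,3,34,0,0,0,2.5],[0,2,20,0,0,0,2.5]])

```text
time_s: 10.05
position: [0.5365, 0.0436, 0.1435]
eef_rot: [-0.001, 0.998, 0.056, -0.002]
wrist_force: [0.5, 0.1, -1.5]
grip_width: 0.0247
```

Request:
apply_moves(steps=[[0,0,10,0,0,0,0.7],[0,0,0,0,0,0,0],[0,0,0,0,0,0,0]])

```text
time_s: 10.3
position: [0.5372, 0.0473, 0.1448]
eef_rot: [0.001, 0.998, 0.058, -0.001]
wrist_force: [0.1, -0.4, -2.1]
grip_width: 0.0247
```

```bash
cat > chk.py <<'E'
from h import *
import sys
n=sys.argv[1]
f=save('wrist','w'+n); t=save('top','t'+n); cv2.imwrite('pics/t%sc.png'%n,cv2.resize(t['img'][120:260,150:410],None,fx=3,fy=3)[:,:,::-1])
s=get_state(); print(s['position'],s['wrist_force'],s['grip_width']); q=s['eef_rot']; print('yaw',2*np.degrees(np.arctan2(q[2],q[1])))
stockfit(f,s['position'])
P=cloud(t); z=P[...,2]; reg=np.zeros(z.shape,bool); reg[150:225,170:260]=1
hsv=cv2.cvtColor(t['img'],cv2.COLOR_RGB2HSV)
m=reg&(z>.21)&(hsv[...,1]<70)&(P[...,1]>.05)&(abs(P[...,0]-.53)<.06)
print('blade px',m.sum(), P[m].mean(0) if m.any() else '', P[m].max(0) if m.any() else '')
E
python3 chk.py 5
```

```text
[0.53746981 0.04609762 0.14525373] [-0.28416536 -0.82345744 -2.86955801] 0.02481892090546767
yaw 6.481146529008466
stock top: n 12642 c [0.5309 0.0957 0.1731] normal [0.0035 0.0026 1.    ] rect [0.5314 0.0916] [0.0258 0.0814] 6.41 [[0.5139999985694885, 0.1307000070810318], [0.5231000185012817, 0.04969999939203262], [0.548799991607666, 0.05260000005364418], [0.5396999716758728, 0.13349999487400055]]
blade px 274 [0.52380657 0.07771925 0.50103232] [0.57628883 0.13172517 0.56128294]
```

View pics/t5c.png

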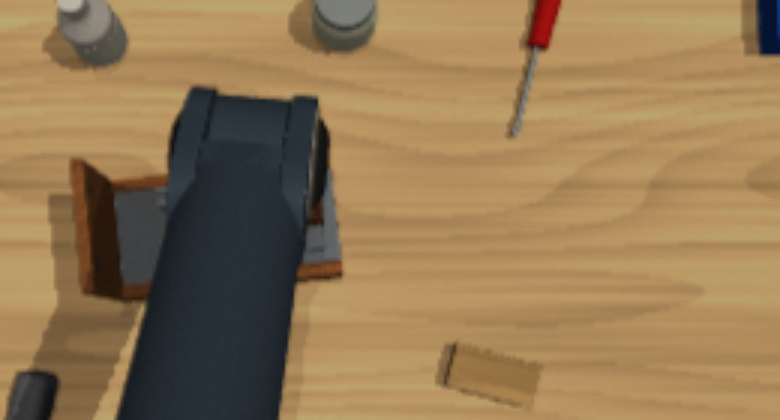

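View pics/w5.png

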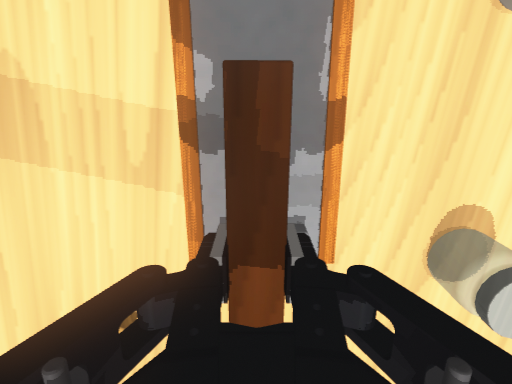

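The top view shows the arm over the lid. The wrist view shows the stock (u≈258) centred between the rails (183 and 342). The toe is still over the pull bar, so I'll move in about 58 mm before lowering.

Request:
apply_moves(steps=[[0,-1,12,0,0,0,0.3],[0,-1,12,0,0,0,0],[0,-1,12,0,0,0,0],[0,-1,12,0,0,0,0],[0,-1,10,0,0,0,0],[0,0,0,-15,0,0,0],[0,0,0,-15,0,0,0],[0,0,0,-15,0,0,0],[0,0,0,-10,0,0,0],[0,0,0,-5,0,0,0],[0,0,0,0,0,0,0],[0,0,0,0,0,0,0]])

```text
time_s: 11.4
position: [0.533, 0.1072, 0.0856]
eef_rot: [0.0, 0.998, 0.061, 0.0]
wrist_force: [0.9, -0.3, -1.4]
grip_width: 0.0247
```

```bash
python3 chk.py 6; python3 - <<'E'
from h import *
s=save('side','s6'); cv2.imwrite('pics/s6c.png',cv2.resize(s['img'][120:300,170:350],None,fx=3,fy=3)[:,:,::-1])
E
```

```text
[0.53344711 0.10710994 0.08617111] [ 0.6112789   0.35953192 -2.0149503 ] 0.024476062915528375
yaw 7.021622685733803
stock top: n 12667 c [0.5263 0.156  0.1139] normal [0.0011 0.0052 1.    ] rect [0.5248 0.1594] [0.031  0.0978] 6.53 [[0.5037999749183655, 0.20630000531673431], [0.5149999856948853, 0.10899999737739563], [0.5457000136375427, 0.11259999871253967], [0.534600019454956, 0.20980000495910645]]
blade px 789 [0.51746858 0.09575817 0.44393664] [0.57331842 0.1483257  0.51701192]
```

View pics/w6.png

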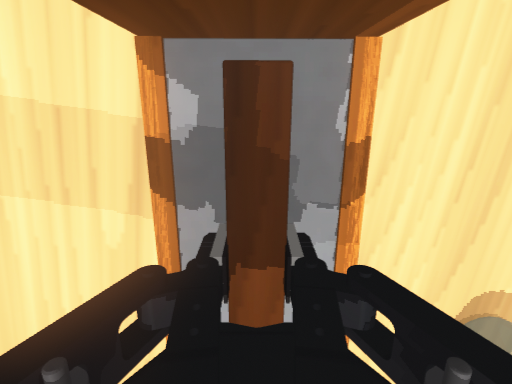

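View pics/s6c.png

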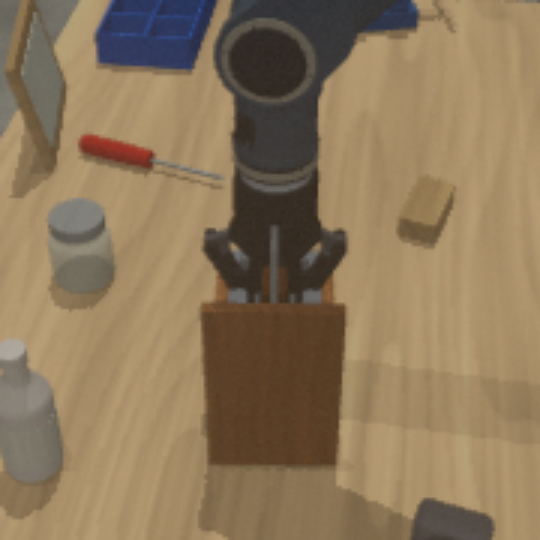

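The wrist view shows the stock's heel end at (258,60), about 17 mm short of the backboard foot and centred. The side view shows the blade at mid-board. Lowering further, gently.

Request:
apply_moves(steps=[[0,0,0,-5,0,0,0],[0,0,0,-4,0,0,0],[0,0,0,-2,0,0,0],[0,0,0,-1,0,0,0],[0,0,0,0,0,0,0],[0,0,0,0,0,0,0]])

```text
time_s: 12.05
position: [0.5325, 0.107, 0.074]
eef_rot: [-0.0, 0.998, 0.061, -0.0]
wrist_force: [-3.0, 0.4, 5.7]
grip_width: 0.0246
```

Request:
apply_moves(steps=[[0,0,0,-1,0,0,0],[0,0,0,-1,0,0,0],[0,0,0,0,0,0,0],[0,0,0,0,0,0,0]])

```text
time_s: 12.38
position: [0.5325, 0.107, 0.0739]
eef_rot: [-0.001, 0.998, 0.061, -0.001]
wrist_force: [-7.6, -0.6, 21.9]
grip_width: 0.0246
```

Lid contact at TCP z 0.074. I'll ease off to a light touch and slide in.

Request:
apply_moves(steps=[[0,0,0,-0.2,0,0,0],[0,0,0,3,0,0,0],[0,-0.4,4,0,0,0,0],[0,-0.5,4,0,0,0,0],[0,-0.5,4,0,0,0,0],[0,0,0,0,0,0,0],[0,0,0,0,0,0,0]])

```text
time_s: 12.97
position: [0.5315, 0.1201, 0.0741]
eef_rot: [-0.0, 0.998, 0.062, 0.0]
wrist_force: [0.5, 1.8, 0.8]
grip_width: 0.0246
```

Request:
apply_moves(steps=[[0,-0.2,2,0,0,0,0],[0,-0.2,2,0,0,0,0],[0,0,0,0,0,0,0],[0,0,0,0,0,0,0]])

```text
time_s: 13.3
position: [0.531, 0.1226, 0.0741]
eef_rot: [0.0, 0.998, 0.061, 0.0]
wrist_force: [0.3, -1.4, -1.3]
grip_width: 0.0248
```

Request:
apply_moves(steps=[[0,-0.2,2,0,0,0,0],[0,0,0,0,0,0,0],[0,0,0,0,0,0,0]])

```text
time_s: 13.55
position: [0.5309, 0.1226, 0.0741]
eef_rot: [0.001, 0.998, 0.06, 0.0]
wrist_force: [1.7, -6.1, 0.1]
grip_width: 0.0249
```

Request:
apply_moves(steps=[[0,-0.2,2,0,0,0,0],[0,-0.2,2,0,0,0,0],[0,0,0,0,0,0,0],[0,0,0,0,0,0,0]])

```text
time_s: 13.88
position: [0.5308, 0.1225, 0.0741]
eef_rot: [0.003, 0.998, 0.059, 0.0]
wrist_force: [0.6, -14.3, 0.2]
grip_width: 0.0247
```

Board contact at the expected place (y 0.1225 against 0.1238), pressing 14 N. Now pressing down.

Request:
apply_moves(steps=[[0,0,0,-1,0,0,0],[0,0,0,-0.8,0,0,0],[0,0,0,0,0,0,0],[0,0,0,0,0,0,0],[0,0,0,0,0,0,0]])

```text
time_s: 14.3
position: [0.5308, 0.1226, 0.074]
eef_rot: [0.003, 0.998, 0.059, -0.0]
wrist_force: [-3.2, -15.1, 14.4]
grip_width: 0.025
```

```bash
python3 chk.py 7; python3 - <<'E'
from h import *
s=save('side','s7'); cv2.imwrite('pics/s7c.png',cv2.resize(s['img'][120:300,170:350],None,fx=3,fy=3)[:,:,::-1])
for i in range(3): 
    grab_frame('side'); s=get_state(); print(s['position'].round(4),s['wrist_force'].round(1),s['moment'].round(2),s['dq'].round(3))
E
```

```text
[0.53085387 0.12258448 0.07395312] [ -3.28063534 -14.63750586  14.11854975] 0.024869117916288506
yaw 6.788088100763478
stock top: n 9627 c [0.5252 0.1636 0.1025] normal [ 0.0032 -0.0101  0.9999] rect [0.5242 0.1672] [0.0311 0.0817] 6.76 [[0.5038999915122986, 0.20589999854564667], [0.5135999917984009, 0.12479999661445618], [0.5443999767303467, 0.12849999964237213], [0.5347999930381775, 0.20960000157356262]]
blade px 736 [0.51489842 0.1099452  0.42514884] [0.56931387 0.16606266 0.50986153]
[0.5308 0.1226 0.074 ] [ -2.7 -13.9  14.2] [-2.66  0.71  0.15] [ 0.001 -0.002 -0.    -0.001  0.002  0.001  0.001]
[0.5308 0.1226 0.074 ] [ -3.7 -14.2  14.3] [-2.65  0.68  0.14] [-0.001 -0.001 -0.     0.001 -0.    -0.001  0.001]
[0.5309 0.1226 0.074 ] [ -3.2 -13.8  13.3] [-2.61  0.66  0.19] [ 0.001  0.001 -0.001  0.001 -0.     0.    -0.   ]
```

View pics/w7.png

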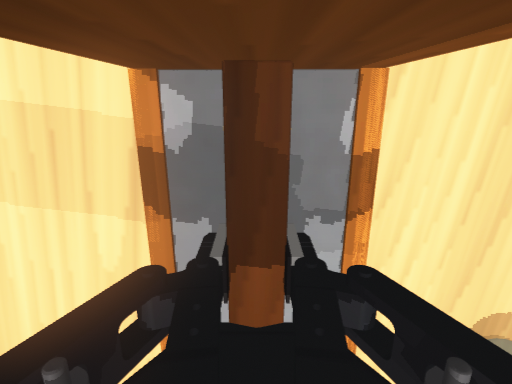

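View pics/s7c.png

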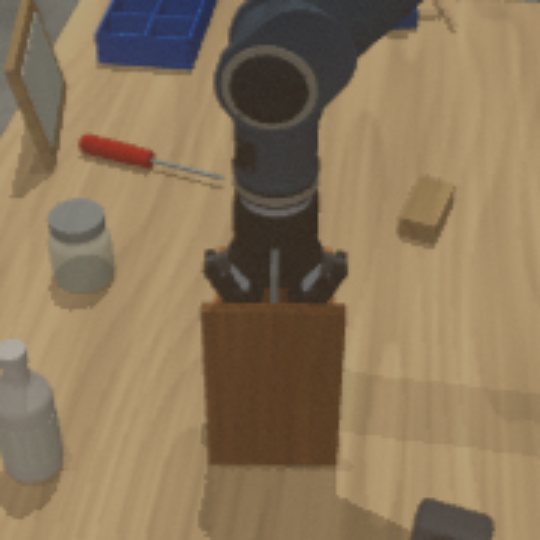

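The wrist view shows the stock's heel end meeting the backboard foot at (258,62). The side view shows the blade centred behind the board. I'll fit the pitch more cleanly and check the stock, lid and bystanders.

```bash
python3 - <<'E'
from h import *
b=np.array([-.118,.993,0]); C=np.array([.5206,.2082,.068])
for n in ['w5','w6','w7']:
    f=load(n); P=cloud(f)
    q=P[75:215,234:282].reshape(-1,3); q=q[~np.isnan(q).any(1)]
    for _ in range(4):
        A=np.c_[(q-C)@b,(q-C)@np.array([.993,.118,0]),np.ones(len(q))]; s=np.linalg.lstsq(A,q[:,2],rcond=None)[0]; r=q[:,2]-A@s; q=q[abs(r)<3*r.std()]
    print(n,len(q),'slope along y,x',s.round(4),'std',r.std().round(5))
    l=np.concatenate([P[100:200,175:215].reshape(-1,3),P[100:200,300:335].reshape(-1,3)]); l=l[abs(l[:,2]-.068)<.008]
    A=np.c_[(l-C)@b,(l-C)@np.array([.993,.118,0]),np.ones(len(l))]; print('   lid',len(l),np.linalg.lstsq(A,l[:,2],rcond=None)[0].round(4))
# bystanders
a=load('top0')['img'].astype(int); t=load('t7')['img'].astype(int); d=abs(a-t).max(-1)>60
for nm,(u,v) in dict(driver=(330,135),glue=(179,128),jar=(264,123),offcut=(313,245),tape=(160,255),hammer=(130,190)).items(): print(nm,d[v-12:v+12,u-12:u+12].sum())
E
```

```text
w5 6668 slope along y,x [-0.0017 -0.0061  0.1729] std 0.0006
   lid 6914 [-0.0051 -0.0133  0.0695]
w6 6664 slope along y,x [-0.0011 -0.004   0.1139] std 0.00061
   lid 7475 [ 0.001  -0.0018  0.0686]
w7 6664 slope along y,x [ 0.0006 -0.0042  0.1025] std 0.00062
   lid 7475 [ 0.0005 -0.0021  0.0686]
driver 0
glue 0
jar 0
offcut 0
tape 162
hammer 0
```

The stock is level with the lid (slopes 0.0006 and 0.0005), and its top is 33.9 mm above the lid at the corner, so it sits flat. The tape differs between the top views, which may only be the arm's shadow, so I'll check it by position.

```bash
python3 - <<'E'
from h import *
for n in ['top0','t7']:
    P=cloud(load(n)); m=np.zeros(P.shape[:2],bool); m[238:275,140:180]=1; m&=P[...,2]>.03; print(n,m.sum(),np.median(P[m],0).round(4))
for n in ['side0','s7']:
    P=cloud(load(n)); m=np.zeros(P.shape[:2],bool); m[275:325,295:345]=1; m&=P[...,2]>.03; print(n,m.sum(),np.median(P[m],0).round(4))
for n in ['side0','s7','s4']:
    P=cloud(load(n)); m=(abs(P[...,2]-.086)<.003)&(abs(P[...,0]-.55)<.045)&(abs(P[...,1]+.02)<.06); print('bar',n,m.sum(),np.median(P[m],0).round(4) if m.any() else '')
E
```

```text
top0 275 [0.3565 0.2942 0.0584]
t7 1033 [0.3831 0.1331 0.6032]
side0 435 [0.3573 0.3084 0.0572]
s7 429 [0.3575 0.309  0.0574]
bar side0 97 [ 0.5536 -0.0485  0.086 ]
bar s7 0 
bar s4 114 [0.5443 0.0163 0.0859]
```

The tape hasn't moved: the arm was hiding it in the top view, and the side view gives the same position. All checks hold, with steady forces of about 14 N inward and 14 N down. Handing in.

```bash
python3 - <<'E'
from h import *
s=get_state(); print(s['time_s'],s['wrist_force'].round(1),s['grip_width']); print(close_job())
E
```

```text
14.6 [ -3.2 -13.8  13.3] 0.024734392063363655
the job is handed in; nothing more can be done
None
```

I shut the lid, then gripped the try square, carried it upright to the corner at mid-lid, and handed in at 14.6 s, still gripping and pressing it both ways.

- **Lid:** it came up against its stop at 13 N. Afterwards the pull bar measured within about 1 mm of its shut position. It was hidden in the last pictures, so I did not re-measure the lid after placing the square.
- **Square on the lid:** the stock's slope along its length matches the lid's (0.0006 against 0.0005), and its top is 33.9 mm above the lid for a 34 mm stock. Its yaw matches the box to about 0.1°.
- **Square against the board:** contact came where expected. The blade tip's gap was only inferred from the stock's level, not measured directly.
- **Forces:** the wrist reads about 14 N inward and 13 N down, with the arm still and the grip set at 80 N.
- **Bystanders:** nothing appears to have moved. The tape looked different in the top view because the arm hid it; the side view puts it within 1 mm of its start.

An early stock fit in the final pose gave a 0.01 rad tilt. It was probably picking up backboard pixels, and a cleaner fit on the stock alone gave the level result above.

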